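Refit the splined lever and close the glue press

TASK

A glued inlay panel lies in the small bench press, but the press's lever is off. Pick up the red-knobbed lever, turn its splined hub until you feel it find the teeth on top of the press screw, slide it fully home, then swing it clockwise (seen from above) until the platen stops on the board over the panel. Leave the lever seated on the screw, let go, and leave the glue jar, inlaid box, mallet and bundle of strips where they are.

Things in the scene. Friction and masses are not known exactly. Their poses are not given: they have to be found in the camera images.
- hub (a point): Centre of the loose lever's hub: a dark steel upright ring, 52 mm outside, 34 mm high (so 17 mm above its underside). z is up along the bore, x points to the knob. Bore: six grooves out to a 36 mm circle, lands on a 27 mm circle. Lever 0.36 to 0.53 kg, 157 mm long; its centre of mass lies about 20 mm from the bore's axis towards the knob, so it tips if let go before it is seated.
- knob (a point): Centre of the lever's red ball knob, 32 mm diameter, 115 mm from the bore's axis and 46 mm above the hub's underside. Same axes as the hub. A round steel bar of 12 mm leaves the hub's side along x, its middle 18 mm above the hub's underside, and rises to 43 mm at 105 mm from the axis.
- screw_seat (a point): Centre of the collar's top face (48 mm diameter) on the press screw: the hub rests on it when home, hub centre 17 mm above this point. z up; the point goes down with the screw, but its axes are the press's and do not turn: how the teeth stand is not told and differs each time.
- screw_nose (a point): Tip of the screw, 32 mm above its seat. Up from the seat: six straight teeth 22 mm long, 34 mm over the tips, 25 mm at the roots, 7 mm wide; then a plain nose, 24.6 mm across, 10 mm long, its upper half coned to 15 mm. The hub passes the nose at any angle and rests on the teeth, 22 mm above home, until the grooves match: every 60 degrees, with about 4 degrees of play either way.
- press_top (a point): Centre of the crosshead's top, 150 mm above the bench, on the screw's axis. The green iron press is fixed to the bench: bed 190 x 250 mm, two columns 206 mm apart along y with bolt ends 168 mm up, crosshead 46 mm wide (x), 210 mm long (y), 60 mm boss with nut 164 mm up in its middle. The axes are the press's, z up.
- screw (a joint): Turn of the press screw in rad: 0 with the platen fully up, growing clockwise seen from above as screw and platen go down 24 mm a turn, 2.20 where the platen stops on the board. Starts from 0 to 0.9. Steady friction of about 0.4 N m: it stays where it is left, also while the lever is turned lightly on top of the teeth. The reading does not tell how the teeth stand.
- glue_jar: Glue jar, 68 mm diameter, 85 mm high, white cap and yellow label; origin under its centre. Leave it.
- inlay_box: Small closed inlaid wooden box, 100 x 70 x 48 mm; origin under its centre. Leave it.
- mallet: Wooden mallet lying on the bench, head 55 x 100 x 52 mm, handle 150 mm along -x; origin under the centre of its head. Leave it.
- strips: Bundle of inlay strips held by two paper bands, 130 x 44 x 18 mm; origin under its centre. Leave it.
There are look-alikes about, which are no part of the job. Of the things that look like the part that bears hub, take the one that is farthest from the robot's base at the start.

How it is judged:
By the outcome, as a careful person would: the job done as asked, in the order asked, and still so for the second after the job is handed in, with the robot touching nothing.
It also fails if it takes over 72 s, if anything falls off the work surface, if the arm or the gripper's body presses on something with over 40 N, if the wrist force passes 120 N, or if a joint passes its speed limit or range.

ROBOT

A 7-joint arm with a two-finger parallel gripper is mounted at the origin on the work surface. World frame = base frame: x ahead of the robot, y to its left, z up, the work surface at z = 0. Lengths are in m, angles in rad, forces in N, time in s.
With the tool pointing down it reaches from about 0.4 to 0.85 m from the base axis. Payload 10.4 kg.
Tool frame: the origin (TCP) lies midway between the tips of the shut fingers; the grasp point (between the pads) lies 19 mm behind it; z points along the fingers, y is the line along which they close (so a half turn about z gives the same grasp; the last joint's range is limited). The gripper opens to 85 mm and grips with 20 to 120 N. Pads are 22 mm wide; open, the fingers measure 114 mm over their backs; the gripper's body (76 mm by 85 mm) begins 54 mm behind the grasp point. The pads swing forward as they close: fully open they stand 13 mm farther back than shut.
Start: joints at [1.193, 0.332, -0.065, 1.46, 0.022, 1.35, -0.088], TCP at [0.217, -0.586, 0.192] pointing down, gripper open.
Joint ranges: [-2.6, 2.6], [-0.5, 2.12], [-1.47, 1.34], [0.16, 2.42], [-1.27, 4.41], [0.06, 2.06], [-2.6, 2.6]. Speed limits (rad/s): [2.22, 2.22, 2.79, 2.79, 3.14, 3.14, 3.14].

INTERFACE

Orientations are given as a unit quaternion [w, x, y, z].
In Python, from workcell import get_obs, grab_frame, calibration, job_done gives the robot as it stands.
- The arm moves only by the tool step_arm, never from a script. Its argument "commands" is a list that holds one entry, the list of rows, each a list of 5 numbers: the shift along the tool's x, y, z as a fraction of full scale, then the turn about the tool's z as a fraction of full scale, then the closure in counts, from 0 (fully open) to 255 (shut). A call has 1 to 20 rows; each row shifts and turns the commanded pose from where the row before left it, along the tool's axes as they then stand; what a row does not reach is not made up. Full scale, the value 1, is 40 mm for a shift and 0.08 rad for a turn. A row lasts 1/12 s, in which the tool goes at most 41.7 mm and 7.16 degrees, less where a joint would pass 70% of its speed; a pose out of reach is approached as far as the arm can. A call with a number of a shift or a turn outside -1 to 1 is refused whole. A call with a gripper value outside its range is refused whole. The fingers move at their own pace and stop on an object; "grip_force" is the grip in N (left out, the last holds). Time passes only in rows, so rows that do not move let the fingers close. It gives the time, the measured TCP pose, the force, the opening and the grip force at its end, in the units of the state.
- get_obs(): the state, without advancing time (a new reading comes with each control period).
- grab_frame(name): name is "side" or "top"; returns the picture (420x560x3 uint8, red, green, blue); there is no depth.
- calibration(name): a dict with "vertical_fov" (degrees; the focal length in pixels is half the picture's height over the tangent of half this angle, whatever the lens; pixels are square), "cx", "cy" (the principal point, pixels), "position" and "attitude" of the camera in the world. Camera axes: x right, y down, z forward; pixel columns grow to the right and rows downward; lengths in m; the calibration is good to about 2 mm. A picture is of the moment at which its call begins. calibration takes no time and is no camera call.
- job_done(): hands the job in; it is judged then, once.
The state is a dict: "time": time; "joint_positions": joint angles; "qvel": joint speeds; "effort": joint torques, N m; "tcp_pos": TCP position; "orientation": TCP orientation; "force": force on the tool from outside, world axes, zero at the start; "moment": the same for the moment, N m; "finger_gap": opening from 0.0 (shut) to 1.0 (fully open); "grip_force": force on a finger pad.
Only numpy, scipy, OpenCV 4.12 (cv2) and the standard library are available. Lean on these libraries where they do the work, as an engineer would, in place of code of your own. Each camera call takes 0.05 s, during which the arm holds its last target. There are 200 camera calls.

## Working session

There is one attempt and no reset: what is moved stays moved. The work goes in short steps, Python scripts to look and compute and a tool call to move; the robot and the scene stay as the last step left them, time stands still between calls to the robot, and variables do not carry over. Pictures are saved under pics/ and viewed, at most 10 in all, crops included, and the job is handed in when it is done.

Besides the shell and the picture viewer there is one more tool, called after "Emit:" by a JSON object that holds its "name" and its "arguments", one argument or row to a line. step_arm: Moves the arm, as the interface text tells. Its arguments: {"type":"object","properties":{"commands":{"type":"array"},"grip_force":{"type":"number"}},"required":["commands"]}

```bash
mkdir -p pics
python3 - <<'E'
from workcell import *
import cv2
for n in("side","top"):
    cv2.imwrite(f"pics/{n}0.png",grab_frame(n)[:,:,::-1]); print(n,calibration(n))
o=get_obs();print({k:o[k] for k in("time","tcp_pos","orientation","force","finger_gap")})
E
```

```text
side {'vertical_fov': 53.41971460904768, 'cx': 270.9205738513602, 'cy': 212.45775676408692, 'position': array([0.41638208, 0.93135795, 0.94435751]), 'attitude': array([ 0.02103423, -0.0677317 ,  0.90517169, -0.41908732])}
top {'vertical_fov': 42.83755418317046, 'cx': 290.3651170377866, 'cy': 207.7541162099223, 'position': array([0.38571045, 0.01882214, 1.86558886]), 'attitude': array([-0.02732184,  0.71330043, -0.69953053,  0.03336245])}
{'time': 0.1, 'tcp_pos': array([ 0.21696631, -0.58570901,  0.19107566]), 'orientation': array([-6.40997579e-04,  9.84304650e-01,  1.76476413e-01, -1.45511967e-04]), 'force': array([0.07587774, 0.05509156, 0.31955118]), 'finger_gap': 0.9996929471083434}
```

View pics/side0.png

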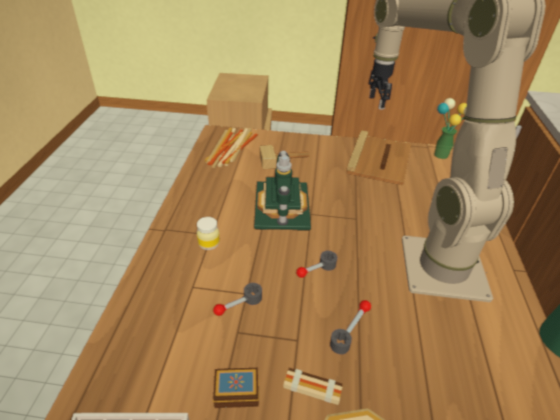

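View pics/top0.png

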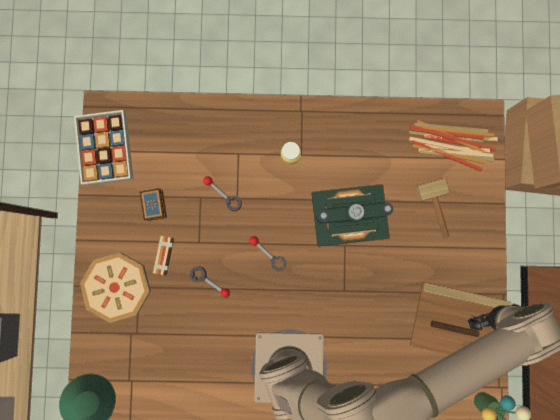

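Three levers in the top view: A has its hub at (234,204) and knob at (208,181), B its hub at (279,263), C its hub at (199,274). The base is near (289,365), so A's hub is farthest and A is the one. The press screw is near (356,212). I'll confirm A in an enlarged crop.

```bash
cat > h.py <<'E'
import numpy as np, cv2
from workcell import *
from scipy.spatial.transform import Rotation as R
def cam(n):
    c=calibration(n); q=c["attitude"]; f=210/np.tan(np.radians(c["vertical_fov"]/2))
    return np.array(c["position"]),R.from_quat(np.r_[q[1:],q[0]]).as_matrix(),f,c["cx"],c["cy"]
def ray(n,u,v):
    p,M,f,cx,cy=cam(n); d=M@[(u-cx)/f,(v-cy)/f,1]; return p,d/np.linalg.norm(d)
def at(n,u,v,z):
    p,d=ray(n,u,v); return p+d*(z-p[2])/d[2]
def tri(a,b):
    (p,d),(q,e)=ray("top",*a),ray("side",*b)
    s,t=np.linalg.lstsq(np.c_[d,-e],q-p,rcond=None)[0]
    x,y=p+s*d,q+t*e; return (x+y)/2,np.linalg.norm(x-y)
def proj(n,X):
    p,M,f,cx,cy=cam(n); c=M.T@(np.array(X)-p); return c[:2]/c[2]*f+[cx,cy]
E
python3 - <<'E'
from h import *
t,s=cv2.imread("pics/top0.png"),cv2.imread("pics/side0.png")
c=lambda i,u,v,w,h,k:cv2.resize(i[v:v+h,u:u+w],None,fx=k,fy=k,interpolation=cv2.INTER_CUBIC)
cv2.imwrite("pics/crop.png",np.vstack([np.hstack([c(t,190,160,65,50,6),c(s,205,275,65,50,6)]),np.hstack([c(t,324,187,65,50,6),c(s,251,143,65,50,6)])]))
print(at("top",289,365,0))
print("A",at("top",234,204,.034),tri((234,204),(253,290)),tri((208,181),(219,310)))
print("nose",tri((356,212),(284,153)))
E
```

```text
[ 0.00797307 -0.00121587  0.        ]
A [0.55256666 0.19837569 0.034     ] (array([0.55316631, 0.199029  , 0.02732968]), np.float64(1.5993931852666578e-05)) (array([0.62841598, 0.28889696, 0.0409051 ]), np.float64(0.00192578277811072))
nose (array([ 0.51902892, -0.19517298,  0.23136743]), np.float64(0.0032025407639134306))
```

View pics/crop.png

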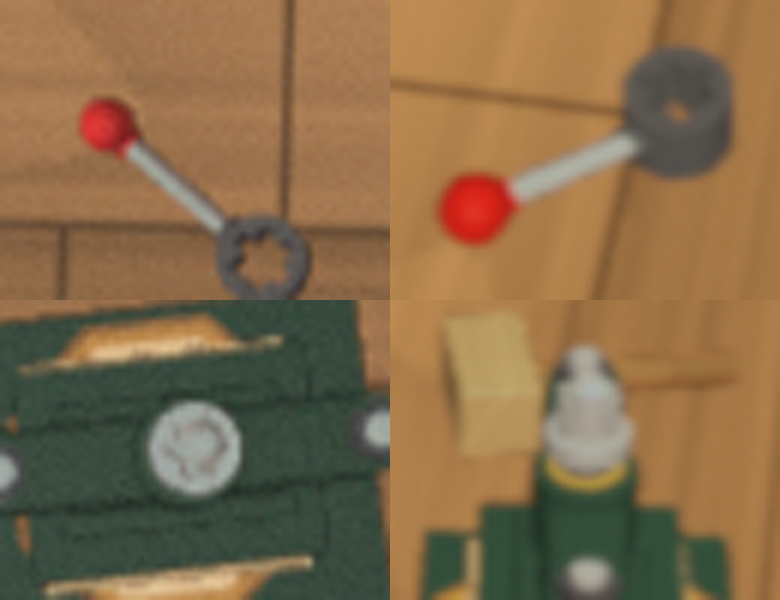

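The crop confirms A: hub with six grooves at top (233.4,202.3), red knob at (207.4,180.4). The press screw's nose is at top (355.9,211.3) and side (282.9,151.4).

Run:
```python
from h import *
hub=at("top",233.4,202.3,.034);kn=at("top",207.4,180.4,.046)
print("hub",hub,tri((233.4,202.3),((205+(678-390)/6-.4),275+87/6-.4)),"knob",kn,np.linalg.norm((kn-hub)[:2]),tri((207.4,180.4),(205+(476-390)/6-.4,275+208/6-.4)))
print("bar deg",np.degrees(np.arctan2(*(kn-hub)[1::-1])))
n,e=tri((355.9,211.3),(282.9,151.4));print("nose",n,e)
# press frame: bolt ends in top view at z .168
for u,v in((324-.4,187+173/6-.4),(324+382/6-.4,187+130/6-.4)):print(at("top",u,v,.168))
for z in(.19,.2,.21,.22,.23,.24):print(z,at("top",355.9,211.3,z)[:2],proj("side",at("top",355.9,211.3,z)))
```

```text
hub [0.55838581 0.20059826 0.034     ] (array([0.55622796, 0.20053958, 0.0329497 ]), np.float64(0.004502686639093667)) knob [0.6307273  0.29039019 0.046     ] 0.1153077713718715 (array([0.62889018, 0.2901653 , 0.04581648]), np.float64(0.0037149117323732913))
bar deg 51.14310224522966
nose [ 0.5216515  -0.19399071  0.23759482] 0.00517070423144149
[ 0.50953244 -0.10046181  0.168     ]
[ 0.53644744 -0.3032066   0.168     ]
0.19 [ 0.52295908 -0.20031437] [282.97417311 162.99679548]
0.2 [ 0.52213997 -0.19900656] [283.2940985  160.64534619]
0.21 [ 0.52132086 -0.19769874] [283.61762891 158.26740003]
0.22 [ 0.52050176 -0.19639092] [283.94482562 155.8625066 ]
0.23 [ 0.51968265 -0.1950831 ] [284.2757513  153.43020524]
0.24 [ 0.51886354 -0.19377528] [284.61047007 150.97002472]
```

Emit:
{"name": "step_arm", "arguments": {
  "commands": [
    [[0, 0, -0.3, -0.957, 0], [0, 0, -0.3, -0.957, 0], [0, 0, -0.3, -0.957, 0], [0, 0, -0.3, -0.957, 0], [0, 0, -0.3, -0.957, 0], [0, 0, -0.3, -0.957, 0], [0, 0, -0.3, -0.957, 0], [0.793, -0.221, 0, 0, 0], [0.793, -0.221, 0, 0, 0], [0.793, -0.221, 0, 0, 0], [0.793, -0.221, 0, 0, 0], [0.793, -0.221, 0, 0, 0], [0.793, -0.221, 0, 0, 0], [0.793, -0.221, 0, 0, 0], [0.793, -0.221, 0, 0, 0], [0.793, -0.221, 0, 0, 0], [0.793, -0.221, 0, 0, 0], [0.793, -0.221, 0, 0, 0], [0.793, -0.221, 0, 0, 0], [0.793, -0.221, 0, 0, 0]]
  ],
  "grip_force": 60
}}

```text
time: 1.77
tcp_pos: [0.3872, -0.1916, 0.2757]
orientation: [0.0, 0.902, 0.431, -0.0]
force: [1.0, -0.4, 0.4]
finger_gap: 1.001
grip_force: 0.0
```

Emit:
{"name": "step_arm", "arguments": {
  "commands": [
    [[0.793, -0.221, 0, 0, 0], [0.793, -0.221, 0, 0, 0], [0.793, -0.221, 0, 0, 0], [0.793, -0.221, 0, 0, 0], [0.793, -0.221, 0, 0, 0], [0.793, -0.221, 0, 0, 0], [0.793, -0.221, 0, 0, 0], [0.793, -0.221, 0, 0, 0], [0.793, -0.221, 0, 0, 0], [0.793, -0.221, 0, 0, 0], [0.793, -0.221, 0, 0, 0], [0.793, -0.221, 0, 0, 0], [0.793, -0.221, 0, 0, 0], [0, 0, 0, 0, 0], [0, 0, 0, 0, 0]]
  ]
}}

```text
time: 3.02
tcp_pos: [0.5565, 0.202, 0.2747]
orientation: [-0.001, 0.902, 0.433, -0.001]
force: [-0.2, 0.2, 0.2]
finger_gap: 0.998
grip_force: 0.0
```

```bash
cat >> h.py <<'E'
def st():
    o=get_obs();q=o["orientation"];M=R.from_quat(np.r_[q[1:],q[0]]).as_matrix();p=np.array(o["tcp_pos"])
    print("t%.2f"%o["time"],"tcp",p.round(4),"yaw %.1f"%np.degrees(np.arctan2(M[1,0],M[0,0])),"tilt",M[:2,2].round(3),"F",np.round(o["force"],1),"M",np.round(o["moment"],2),"gap %.3f grip %.0f"%(o["finger_gap"],o["grip_force"]),"j",np.round(o["joint_positions"],2))
    return p,M
def to(X,yaw=None):
    p,M=st();d=M.T@(np.array(X)-p)*1000;print("tool mm",d.round(1))
    if yaw is not None:
        y=np.degrees(np.arctan2(M[1,0],M[0,0]));print("turn rad cw %.3f"%-np.radians((yaw-y+180)%360-180))
E
python3 - <<'E'
from h import *
to((.557,.2005,.004),51)
E
```

```text
t3.02 tcp [0.5565 0.202  0.2747] yaw 51.3 tilt [-0.002  0.001] F [-0.2  0.2  0.2] M [ 0.03  0.04 -0.02] gap 0.998 grip 0 j [ 0.27  0.36 -0.91  1.38  0.28  1.54 -1.29]
tool mm [ -0.7   2.  270.7]
turn rad cw 0.005
```

Emit:
{"name": "step_arm", "arguments": {
  "commands": [
    [[-0.02, 0.05, 0.85, 0, 0], [0, 0, 0.85, 0, 0], [0, 0, 0.85, 0, 0], [0, 0, 0.85, 0, 0], [0, 0, 0.85, 0, 0], [0, 0, 0.85, 0, 0], [0, 0, 0.2, 0, 0], [0, 0, 0, 0, 0]]
  ]
}}

```text
time: 3.68
tcp_pos: [0.5568, 0.1958, 0.0619]
orientation: [-0.0, 0.903, 0.43, -0.002]
force: [-0.4, -0.7, 1.1]
finger_gap: 1.002
grip_force: 0.0
```

Run:
```python
from h import *
s=grab_frame("side")[:,:,::-1];t=grab_frame("top")[:,:,::-1]
c=lambda i,u,v,w,h,k:cv2.resize(i[v:v+h,u:u+w],None,fx=k,fy=k,interpolation=cv2.INTER_CUBIC)
cv2.imwrite("pics/c2.png",np.hstack([c(s,205,240,80,80,5),c(t,194,164,80,80,5)]))
to((.557,.2005,.004),51)
```

```text
t3.78 tcp [0.559  0.1976 0.0656] yaw 51.0 tilt [0.002 0.   ] F [ 0.1 -0.3  1.3] M [ 0.05 -0.03  0.04] gap 1.001 grip 0 j [ 0.25  0.5  -0.85  1.66  0.4   1.16 -1.38]
tool mm [ 0.9 -3.4 61.6]
turn rad cw -0.000
```

View pics/c2.png

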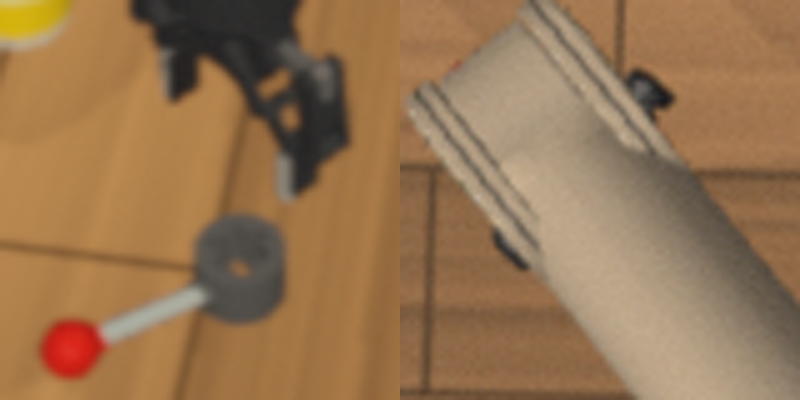

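The fingers straddle the hub: tips at crop (178,90) and (290,190), with the hub below and between them at (238,255). Going down and gripping.

Emit:
{"name": "step_arm", "arguments": {
  "commands": [
    [[0, -0.08, 0.4, 0, 0], [0, 0, 0.4, 0, 0], [0, 0, 0.4, 0, 0], [0, 0, 0.2, 0, 0], [0, 0, 0.1, 0, 0], [0, 0, 0, 0, 0], [0, 0, 0, 0, 0], [0, 0, 0, 0, 0]]
  ]
}}

```text
time: 4.45
tcp_pos: [0.5565, 0.2002, 0.0051]
orientation: [0.0, 0.902, 0.431, 0.001]
force: [0.5, 0.4, 0.4]
finger_gap: 1.002
grip_force: 0.0
```

Run:
```python
from h import *
to((.557,.2005,.004),51)
```

```text
t4.45 tcp [0.5565 0.2002 0.0051] yaw 51.0 tilt [0.002 0.   ] F [0.5 0.4 0.4] M [-0.01 -0.   -0.01] gap 1.002 grip 0 j [ 0.21  0.57 -0.81  1.71  0.47  1.06 -1.43]
tool mm [0.6 0.2 1.1]
turn rad cw 0.001
```

Emit:
{"name": "step_arm", "arguments": {
  "commands": [
    [[0, 0, 0.14, 0, 60], [0, 0, 0, 0, 120], [0, 0, 0, 0, 180], [0, 0, 0, 0, 255], [0, 0, 0, 0, 255], [0, 0, 0, 0, 255], [0, 0, 0, 0, 255], [0, 0, 0, 0, 255], [0, 0, 0, 0, 255], [0, 0, 0, 0, 255]]
  ],
  "grip_force": 100
}}

```text
time: 5.28
tcp_pos: [0.5557, 0.1998, -0.0018]
orientation: [0.0, 0.902, 0.431, 0.0]
force: [0.9, 0.5, -0.3]
finger_gap: -0.001
grip_force: 0.0
```

Run:
```python
from h import *
to((.5205,-.196,.30),160)
```

```text
t5.28 tcp [ 0.5557  0.1998 -0.0018] yaw 51.0 tilt [ 0. -0.] F [ 0.9  0.5 -0.3] M [-0.07 -0.02 -0.02] gap -0.001 grip 0 j [ 0.21  0.58 -0.8   1.72  0.47  1.05 -1.44]
tool mm [-329.9  221.6 -301.8]
turn rad cw -1.902
```

Shut on nothing; look.

Run:
```python
from h import *
s=grab_frame("side")[:,:,::-1];t=grab_frame("top")[:,:,::-1]
c=lambda i,u,v,w,h,k:cv2.resize(i[v:v+h,u:u+w],None,fx=k,fy=k,interpolation=cv2.INTER_CUBIC)
cv2.imwrite("pics/c3.png",np.hstack([c(s,205,250,80,80,5),c(t,194,164,80,80,5)]))
p,M=st();print(proj("side",p),proj("side",(.557,.2005,.034)))
```

```text
t5.38 tcp [ 0.5556  0.1998 -0.0018] yaw 51.0 tilt [ 0. -0.] F [ 0.2  0.5 -0.3] M [-0.03 -0.02  0.04] gap -0.001 grip 0 j [ 0.21  0.58 -0.8   1.72  0.47  1.05 -1.44]
[252.18243112 296.72078865] [251.51828539 288.69950879]
```

View pics/c3.png

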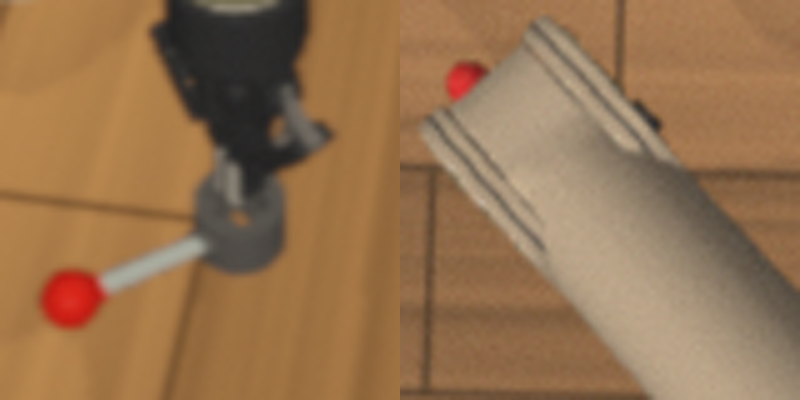

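Run:
```python
from h import *
for z in(.06,.07,.0786,.09,.1,.11):
    m=np.array([.559,.1976,z]);d=np.array([.777,-.629,0])*.046
    print(z,proj("side",m),proj("side",m+d),proj("side",m-d))
print([ (z,proj("side",(.5556,.1998,z))) for z in (0,.01,.02,.03,.04)])
```

```text
0.06 [250.8747217  281.66847992] [240.0996154  272.20489584] [262.13768507 291.56054019]
0.07 [250.82901828 279.26232031] [239.99472142 269.79827867] [262.1567169  289.15736128]
0.0786 [250.78929384 277.1709374 ] [239.90357086 267.70698148] [262.17326296 287.06806432]
0.09 [250.73602756 274.36661375] [239.78137832 264.90347807] [262.19545532 284.2658006 ]
0.1 [250.68872185 271.87609793] [239.67288882 262.41436791] [262.21516993 281.77640592]
0.11 [250.64086329 269.35647561] [239.56315966 259.8968157 ] [262.23512032 279.25723954]
[(0, array([252.18827947, 296.31561554])), (0.01, array([252.15127935, 294.06621933])), (0.02, array([252.11386771, 291.79180547])), (0.03, array([252.07603766, 289.49195429])), (0.04, array([252.03778214, 287.16623663]))]
```

Run:
```python
from h import *
for z in(.1,.13,.16): print(z,at("top",230,197.8,z))
print(tri((230,197.8),(251.4,268.8)))
```

```text
0.1 [0.56690604 0.20571855 0.1       ]
0.13 [0.56382726 0.2025429  0.13      ]
0.16 [0.56074847 0.19936725 0.16      ]
(array([0.56038416, 0.20333126, 0.11920412]), np.float64(0.00907489052095609))
```

The reported TCP reads about 33 mm lower than the fingers really are: in the side view the tips fit z ≈ 0.03 while the reading is -0.002, and the horizontal position agrees. I'll lift, open, and go lower.

Emit:
{"name": "step_arm", "arguments": {
  "commands": [
    [[0, 0, -0.5, 0, 255], [0, 0, -0.25, 0, 255], [0, 0, 0, 0, 0], [0, 0, 0, 0, 0], [0, 0, 0, 0, 0], [0, 0, 0, 0, 0], [0, 0, 0, 0, 0], [0, 0, 0, 0, 0]]
  ]
}}

```text
time: 6.05
tcp_pos: [0.5554, 0.1997, 0.0277]
orientation: [-0.0, 0.902, 0.431, -0.0]
force: [-0.9, 0.3, 0.2]
finger_gap: 0.85
grip_force: 0.0
```

Emit:
{"name": "step_arm", "arguments": {
  "commands": [
    [[0, 0, 0.3, 0, 0], [0, 0, 0.3, 0, 0], [0, 0, 0.25, 0, 0], [0, 0, 0.2, 0, 0], [0, 0, 0.15, 0, 0], [0, 0, 0.15, 0, 0], [0, 0, 0, 0, 0], [0, 0, 0, 0, 0]]
  ]
}}

```text
time: 6.72
tcp_pos: [0.5555, 0.1999, -0.026]
orientation: [-0.0, 0.902, 0.431, -0.0]
force: [0.9, -0.3, -0.4]
finger_gap: 1.001
grip_force: 0.0
```

Run:
```python
from h import *
s=grab_frame("side")[:,:,::-1]
cv2.imwrite("pics/c4.png",cv2.resize(s[240:320,205:285],None,fx=6,fy=6,interpolation=cv2.INTER_CUBIC))
st()
```

```text
t6.77 tcp [ 0.5558  0.2    -0.0256] yaw 51.0 tilt [0. 0.] F [ 0.4 -0.2  0.1] M [ 0.03 -0.04  0.03] gap 1.000 grip 0 j [ 0.19  0.61 -0.79  1.73  0.5   1.01 -1.45]
```

View pics/c4.png

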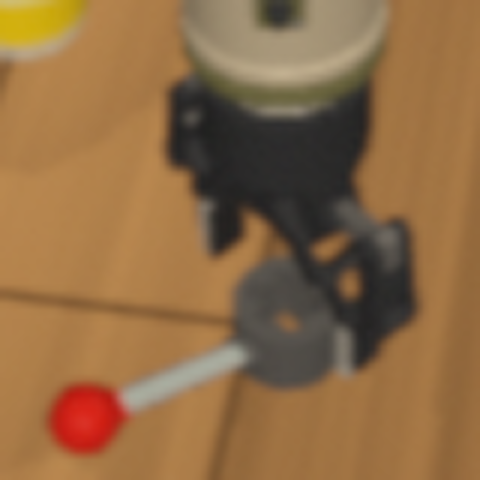

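The fingers now straddle the hub with their tips about 20 mm up, at (225,252) and (352,372), and the hub centred at (285,318). The reading's offset is about 34 mm. Down 6 mm, then grip.

Emit:
{"name": "step_arm", "arguments": {
  "commands": [
    [[0, 0, 0.15, 0, 0], [0, 0, 0, 0, 60], [0, 0, 0, 0, 120], [0, 0, 0, 0, 255], [0, 0, 0, 0, 255], [0, 0, 0, 0, 255], [0, 0, 0, 0, 255], [0, 0, 0, 0, 255], [0, 0, 0, 0, 255], [0, 0, 0, 0, 255]]
  ],
  "grip_force": 100
}}

```text
time: 7.6
tcp_pos: [0.5559, 0.2, -0.0311]
orientation: [0.0, 0.902, 0.431, 0.0]
force: [-1.9, -0.4, 5.1]
finger_gap: 0.587
grip_force: 104.7
```

Emit:
{"name": "step_arm", "arguments": {
  "commands": [
    [[0, 0, -0.25, 0, 255], [0, 0, -0.5, 0, 255], [0, 0, -0.5, 0, 255], [0, 0, 0, 0, 255], [0, 0, 0, 0, 255]]
  ]
}}

```text
time: 8.02
tcp_pos: [0.5562, 0.1998, 0.019]
orientation: [0.0, 0.903, 0.431, 0.001]
force: [0.3, 0.0, -4.7]
finger_gap: 0.588
grip_force: 104.6
```

Run:
```python
from h import *
to((.5205,-.196,.30),160)
s=grab_frame("side")[:,:,::-1]
cv2.imwrite("pics/c5.png",cv2.resize(s[220:320,205:285],None,fx=6,fy=6,interpolation=cv2.INTER_CUBIC))
```

```text
t8.02 tcp [0.5562 0.1998 0.019 ] yaw 51.0 tilt [0.002 0.   ] F [ 0.3  0.  -4.7] M [-0.05  0.08 -0.  ] gap 0.588 grip 105 j [ 0.22  0.55 -0.82  1.7   0.45  1.08 -1.42]
tool mm [-329.8  221.6 -281.1]
turn rad cw -1.902
```

View pics/c5.png

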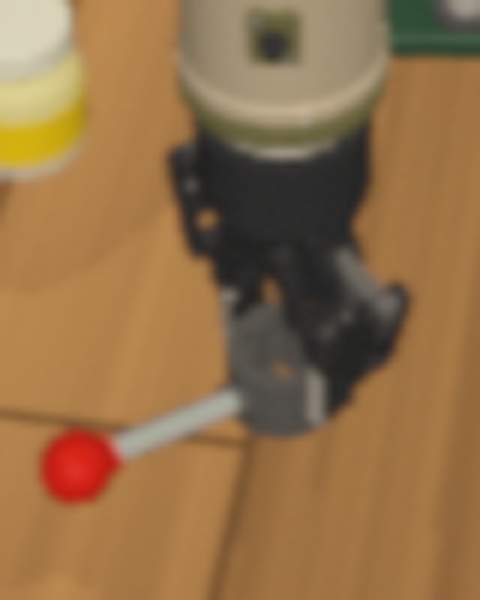

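The lever is held: gap 50 mm, weight 4.7 N, level. Lift and turn it to heading about 160°, which leaves room for the whole clockwise swing.

Emit:
{"name": "step_arm", "arguments": {
  "commands": [
    [[0, 0, -0.33, -1, 255], [0, 0, -0.33, -1, 255], [0, 0, -0.33, -1, 255], [0, 0, -0.33, -1, 255], [0, 0, -0.33, -1, 255], [0, 0, -0.33, -1, 255], [0, 0, -0.33, -1, 255], [0, 0, -0.33, -1, 255], [0, 0, -0.33, -1, 255], [0, 0, -0.33, -1, 255], [0, 0, -0.33, -1, 255], [0, 0, -0.33, -1, 255], [0, 0, -0.33, -1, 255], [0, 0, -0.33, -1, 255], [0, 0, -0.33, -1, 255], [0, 0, -0.33, -1, 255], [0, 0, -0.33, -1, 255], [0, 0, -0.33, -1, 255], [0, 0, -0.33, -1, 255], [0, 0, -0.33, -1, 255]]
  ]
}}

```text
time: 9.73
tcp_pos: [0.5554, 0.1993, 0.2813]
orientation: [-0.001, 0.318, 0.948, -0.001]
force: [0.8, 0.3, -4.2]
finger_gap: 0.582
grip_force: 104.7
```

Emit:
{"name": "step_arm", "arguments": {
  "commands": [
    [[0, 0, 0, -0.95, 255], [0, 0, 0, -0.95, 255], [0, 0, 0, -0.95, 255], [0, 0, 0, -0.95, 255], [0, 0, 0, 0, 255]]
  ]
}}

```text
time: 10.15
tcp_pos: [0.5555, 0.1994, 0.2806]
orientation: [-0.001, 0.171, 0.985, -0.0]
force: [0.5, -0.3, -4.5]
finger_gap: 0.585
grip_force: 104.7
```

Run:
```python
from h import *
to((.5205,-.196,.26),160)
```

```text
t10.15 tcp [0.5555 0.1994 0.2806] yaw 160.3 tilt [-0.002 -0.001] F [ 0.5 -0.3 -4.5] M [-0.02 -0.08 -0.02] gap 0.585 grip 105 j [ 0.49  0.52 -1.32  1.36  0.5   1.63  0.47]
tool mm [-100.2 -384.    20.9]
turn rad cw 0.006
```

Emit:
{"name": "step_arm", "arguments": {
  "commands": [
    [[-0.179, -0.686, 0, 0, 255], [-0.179, -0.686, 0, 0, 255], [-0.179, -0.686, 0, 0, 255], [-0.179, -0.686, 0, 0, 255], [-0.179, -0.686, 0, 0, 255], [-0.179, -0.686, 0, 0, 255], [-0.179, -0.686, 0, 0, 255], [-0.179, -0.686, 0, 0, 255], [-0.179, -0.686, 0, 0, 255], [-0.179, -0.686, 0, 0, 255], [-0.179, -0.686, 0, 0, 255], [-0.179, -0.686, 0, 0, 255], [-0.179, -0.686, 0, 0, 255], [-0.179, -0.686, 0, 0, 255], [0, 0, 0, 0, 255], [0, 0, 0, 0, 255]]
  ]
}}

```text
time: 11.48
tcp_pos: [0.5187, -0.1976, 0.281]
orientation: [-0.001, 0.176, 0.984, 0.0]
force: [-0.1, 0.8, -4.1]
finger_gap: 0.587
grip_force: 105.1
```

Run:
```python
from h import *
to((.5205,-.196,.26),160)
s=grab_frame("side")[:,:,::-1]; t=grab_frame("top")[:,:,::-1]
c=lambda i,u,v,w,h,k:cv2.resize(i[v:v+h,u:u+w],None,fx=k,fy=k,interpolation=cv2.INTER_CUBIC)
cv2.imwrite("pics/c6.png",np.hstack([c(s,245,100,75,80,6),c(t,322,172,55,80,6)]))
```

```text
t11.48 tcp [ 0.5187 -0.1976  0.281 ] yaw 159.8 tilt [-0.001  0.001] F [-0.1  0.8 -4.1] M [ 0.02 -0.11 -0.03] gap 0.587 grip 105 j [ 1.31  0.45 -1.37  1.45  0.44  1.59  1.18]
tool mm [-1.2  2.1 21. ]
turn rad cw -0.004
```

View pics/c6.png

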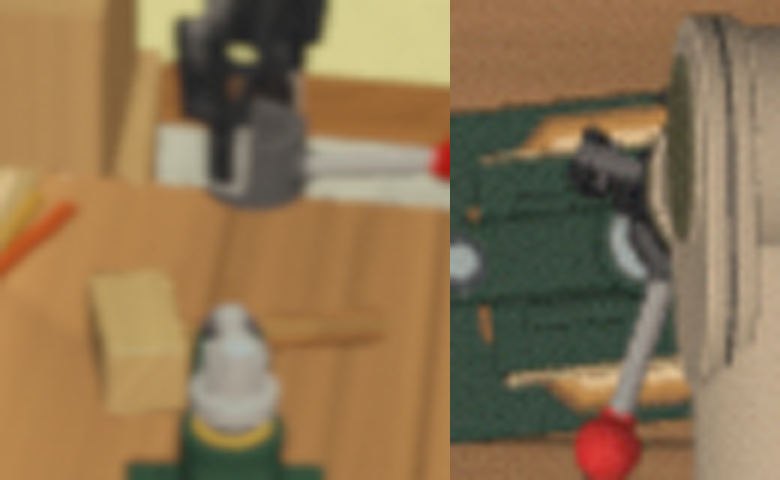

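Run:
```python
from h import *
k=at("top",347.9,246.6,.358);a=np.radians(159.8)
print("knob",k,"hub from knob",k[:2]-.115*np.array([np.cos(a),np.sin(a)]))
for z in (.312,.329,.346):print(z,proj("side",(.5187,-.1976,z)))
print("obs hub mid approx",245+254/6-.4,100+152/6-.4)
for x in(.515,.5187,.523):
  for y in(-.202,-.1976,-.193):
    print(x,y,"tip side",proj("side",(x,y,.2345)),"collar top",proj("top",(x,y,.2025)))
```

```text
knob [ 0.40917774 -0.15668055  0.358     ] hub from knob [ 0.51710444 -0.19638985]
0.312 [285.75162254 130.07784184]
0.329 [285.98619988 125.07616064]
0.346 [286.22490861 119.98638941]
obs hub mid approx 286.93333333333334 124.93333333333332
0.515 -0.202 tip side [286.04795013 151.19690261] collar top [356.94426164 213.53726834]
0.515 -0.1976 tip side [285.89125274 151.93089113] collar top [355.53517125 213.50942285]
0.515 -0.193 tip side [285.72658791 152.70220008] collar top [354.06197017 213.48031045]
0.5187 -0.202 tip side [284.89127937 151.09086823] collar top [356.95424211 212.35469006]
0.5187 -0.1976 tip side [284.73171573 151.82439546] collar top [355.54541985 212.32682587]
0.5187 -0.193 tip side [284.56403914 152.59521862] collar top [354.07249911 212.29769393]
0.523 -0.202 tip side [283.54780925 150.96770956] collar top [356.96583626 210.9809072 ]
0.523 -0.1976 tip side [283.38491841 151.7007012 ] collar top [355.55732549 210.95302132]
0.523 -0.193 tip side [283.21374572 152.4709603 ] collar top [354.08473042 210.92386668]
```

In the side crop the hub (254,152) stands about 6 mm to the -x side of the nose (232,308), and the top knob position says the same. Shift, go to just above the nose, and look.

Emit:
{"name": "step_arm", "arguments": {
  "commands": [
    [[-0.16, 0.005, 0.25, 0, 255], [0, 0, 0.4, 0, 255], [0, 0, 0.4, 0, 255], [0, 0, 0.4, 0, 255], [0, 0, 0.15, 0, 255], [0, 0, 0, 0, 255], [0, 0, 0, 0, 255]]
  ]
}}

```text
time: 12.17
tcp_pos: [0.5256, -0.1969, 0.2184]
orientation: [-0.0, 0.172, 0.985, 0.0]
force: [-0.2, -0.1, -2.9]
finger_gap: 0.583
grip_force: 105.1
```

Run:
```python
from h import *
st()
s=grab_frame("side")[:,:,::-1]; t=grab_frame("top")[:,:,::-1]
c=lambda i,u,v,w,h,k:cv2.resize(i[v:v+h,u:u+w],None,fx=k,fy=k,interpolation=cv2.INTER_CUBIC)
cv2.imwrite("pics/c7.png",np.hstack([c(s,258,120,50,60,8),c(t,327,194,50,60,8)]))
```

```text
t12.17 tcp [ 0.5256 -0.1969  0.2184] yaw 160.2 tilt [-0.  0.] F [-0.2 -0.1 -2.9] M [-0.02 -0.09 -0.02] gap 0.583 grip 105 j [ 1.29  0.49 -1.34  1.55  0.48  1.48  1.16]
```

View pics/c7.png

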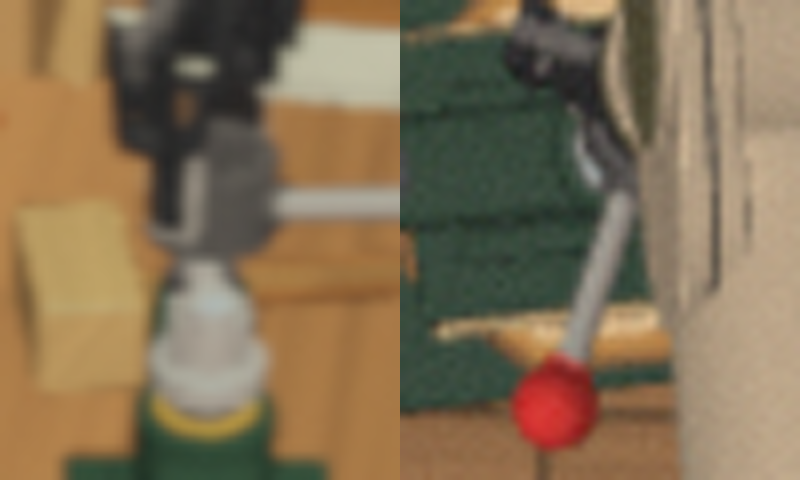

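Run:
```python
from h import *
k=at("top",345.9,243.6,.296);a=np.radians(160.2)
print("knob",k,"hub from knob",k[:2]-.115*np.array([np.cos(a),np.sin(a)]), "collar", at("top",355.9,211.3,.2025))
# hub lowest outline pt in side: front bottom edge (215,258)
for y in(-.203,-.199,-.195): print(y,proj("side",(.524,y+.026,.2184+.032)))
print(258+215/8-.44,120+258/8-.44)
```

```text
knob [ 0.41879453 -0.15794876  0.296     ] hub from knob [ 0.52699582 -0.19690362] collar [ 0.52193519 -0.1986796   0.2025    ]
-0.203 [282.48040381 150.80295401]
-0.199 [282.32653378 151.48375006]
-0.195 [282.17194333 152.16773361]
284.435 151.81
```

Emit:
{"name": "step_arm", "arguments": {
  "commands": [
    [[0.022, -0.048, 0.15, 0, 255], [0, 0, 0.15, 0, 255], [0, 0, 0.05, 0, 255], [0, 0, 0.05, 0, 255], [0, 0, 0.05, 0, 255], [0, 0, 0, 0, 255]]
  ]
}}

```text
time: 12.77
tcp_pos: [0.5238, -0.199, 0.1999]
orientation: [-0.0, 0.173, 0.985, 0.0]
force: [-0.7, 0.4, -3.6]
finger_gap: 0.586
grip_force: 105.1
```

Run:
```python
from h import *
st()
```

```text
t12.77 tcp [ 0.5238 -0.199   0.1999] yaw 160.1 tilt [-0.  0.] F [-0.7  0.4 -3.6] M [-0.01 -0.1  -0.01] gap 0.586 grip 105 j [ 1.29  0.5  -1.33  1.58  0.49  1.45  1.15]
```

Emit:
{"name": "step_arm", "arguments": {
  "commands": [
    [[0, 0, 0.05, 0, 255], [0, 0, 0.05, 0, 255], [0, 0, 0.04, 0, 255], [0, 0, 0, 0, 255]]
  ]
}}

```text
time: 13.1
tcp_pos: [0.5238, -0.1991, 0.1943]
orientation: [-0.0, 0.173, 0.985, -0.0]
force: [-0.1, -0.7, -3.1]
finger_gap: 0.581
grip_force: 105.1
```

Run:
```python
from h import *
st()
```

```text
t13.10 tcp [ 0.5238 -0.1991  0.1943] yaw 160.1 tilt [-0.  0.] F [-0.1 -0.7 -3.1] M [-0.01 -0.09 -0.02] gap 0.581 grip 105 j [ 1.29  0.5  -1.33  1.59  0.49  1.44  1.15]
```

Emit:
{"name": "step_arm", "arguments": {
  "commands": [
    [[0, 0, 0.04, 0, 255], [0, 0, 0.03, 0, 255], [0, 0, 0.03, 0, 255], [0, 0, 0, 0, 255]]
  ]
}}

```text
time: 13.43
tcp_pos: [0.5238, -0.199, 0.1904]
orientation: [-0.0, 0.173, 0.985, -0.0]
force: [0.9, -0.5, -4.0]
finger_gap: 0.584
grip_force: 105.1
```

Run:
```python
from h import *
st()
```

```text
t13.43 tcp [ 0.5238 -0.199   0.1904] yaw 160.1 tilt [-0. -0.] F [ 0.9 -0.5 -4. ] M [-0.02 -0.11 -0.  ] gap 0.584 grip 105 j [ 1.29  0.51 -1.33  1.59  0.5   1.44  1.15]
```

Emit:
{"name": "step_arm", "arguments": {
  "commands": [
    [[0, 0, 0.04, 0, 255], [0, 0, 0.04, 0, 255], [0, 0, 0.03, 0, 255], [0, 0, 0, 0, 255]]
  ]
}}

```text
time: 13.77
tcp_pos: [0.5238, -0.199, 0.1859]
orientation: [-0.0, 0.173, 0.985, 0.0]
force: [-0.1, 0.8, -3.2]
finger_gap: 0.587
grip_force: 105.1
```

Run:
```python
from h import *
st()
```

```text
t13.77 tcp [ 0.5238 -0.199   0.1859] yaw 160.1 tilt [-0.  0.] F [-0.1  0.8 -3.2] M [-0.02 -0.01 -0.01] gap 0.587 grip 105 j [ 1.29  0.51 -1.32  1.6   0.5   1.43  1.14]
```

Emit:
{"name": "step_arm", "arguments": {
  "commands": [
    [[0, 0, 0.04, 0, 255], [0, 0, 0.03, 0, 255], [0, 0, 0.03, 0, 255], [0, 0, 0, 0, 255]]
  ]
}}

```text
time: 14.1
tcp_pos: [0.5243, -0.1994, 0.1826]
orientation: [0.001, 0.173, 0.985, -0.0]
force: [0.2, -2.1, -0.2]
finger_gap: 0.588
grip_force: 106.0
```

Run:
```python
from h import *
st()
s=grab_frame("side")[:,:,::-1]
cv2.imwrite("pics/c8.png",cv2.resize(s[120:180,253:313],None,fx=10,fy=10,interpolation=cv2.INTER_CUBIC))
```

```text
t14.10 tcp [ 0.5243 -0.1994  0.1826] yaw 160.1 tilt [ 0.001 -0.001] F [ 0.2 -2.1 -0.2] M [-0.5  -0.17 -0.03] gap 0.588 grip 106 j [ 1.29  0.51 -1.32  1.6   0.5   1.42  1.14]
```

Emit:
{"name": "step_arm", "arguments": {
  "commands": [
    [[0, 0, 0.025, 0, 255], [0, 0, 0.025, 0, 255], [0, 0, 0, 0, 255]]
  ]
}}

```text
time: 14.4
tcp_pos: [0.5242, -0.2, 0.1802]
orientation: [0.001, 0.173, 0.985, -0.0]
force: [3.6, -4.7, -1.9]
finger_gap: 0.587
grip_force: 105.4
```

Run:
```python
from h import *
st()
```

```text
t14.40 tcp [ 0.5242 -0.2     0.1802] yaw 160.1 tilt [ 0.001 -0.001] F [ 3.6 -4.7 -1.9] M [-1.16 -0.75 -0.03] gap 0.587 grip 105 j [ 1.29  0.52 -1.32  1.61  0.5   1.42  1.14]
```

The forces (+x, -y) show the bore riding the nose's cone off-centre; yield that way.

Emit:
{"name": "step_arm", "arguments": {
  "commands": [
    [[-0.035, -0.022, 0, 0, 255], [0, 0, 0, 0, 255], [0, 0, 0, 0, 255]]
  ]
}}

```text
time: 14.65
tcp_pos: [0.5246, -0.2001, 0.1797]
orientation: [-0.0, 0.172, 0.985, 0.0]
force: [0.5, -1.4, -4.1]
finger_gap: 0.587
grip_force: 105.3
```

Run:
```python
from h import *
st()
```

```text
t14.65 tcp [ 0.5246 -0.2001  0.1797] yaw 160.1 tilt [-0.001  0.   ] F [ 0.5 -1.4 -4.1] M [-0.37 -0.09  0.04] gap 0.587 grip 105 j [ 1.28  0.52 -1.32  1.6   0.51  1.42  1.14]
```

Clean. A touch more -y, then go on down.

Emit:
{"name": "step_arm", "arguments": {
  "commands": [
    [[-0.003, -0.01, 0.04, 0, 255], [0, 0, 0.03, 0, 255], [0, 0, 0.03, 0, 255], [0, 0, 0, 0, 255], [0, 0, 0, 0, 255]]
  ]
}}

```text
time: 15.07
tcp_pos: [0.5248, -0.2007, 0.176]
orientation: [-0.0, 0.173, 0.985, 0.0]
force: [-0.9, -1.1, -5.3]
finger_gap: 0.582
grip_force: 105.3
```

Run:
```python
from h import *
st()
```

```text
t15.07 tcp [ 0.5248 -0.2007  0.176 ] yaw 160.1 tilt [-0.  0.] F [-0.9 -1.1 -5.3] M [-0.2  -0.08 -0.06] gap 0.582 grip 105 j [ 1.28  0.52 -1.31  1.61  0.51  1.41  1.14]
```

Emit:
{"name": "step_arm", "arguments": {
  "commands": [
    [[0, 0, 0.025, 0, 255], [0, 0, 0.025, 0, 255], [0, 0, 0.025, 0, 255], [0, 0, 0, 0, 255], [0, 0, 0, 0, 255]]
  ]
}}

```text
time: 15.48
tcp_pos: [0.5248, -0.2008, 0.1731]
orientation: [-0.0, 0.173, 0.985, -0.0]
force: [-0.2, -1.3, -4.4]
finger_gap: 0.589
grip_force: 105.3
```

Run:
```python
from h import *
st()
```

```text
t15.48 tcp [ 0.5248 -0.2008  0.1731] yaw 160.1 tilt [-0. -0.] F [-0.2 -1.3 -4.4] M [-0.28 -0.09 -0.  ] gap 0.589 grip 105 j [ 1.28  0.52 -1.31  1.61  0.51  1.41  1.14]
```

Emit:
{"name": "step_arm", "arguments": {
  "commands": [
    [[0, -0.01, 0.025, 0, 255], [0, 0, 0.025, 0, 255], [0, 0, 0.025, 0, 255], [0, 0, 0, 0, 255], [0, 0, 0, 0, 255]]
  ]
}}

```text
time: 15.9
tcp_pos: [0.5247, -0.201, 0.1701]
orientation: [-0.0, 0.172, 0.985, 0.0]
force: [0.3, 0.1, -3.8]
finger_gap: 0.59
grip_force: 105.3
```

Run:
```python
from h import *
st()
```

```text
t15.90 tcp [ 0.5247 -0.201   0.1701] yaw 160.1 tilt [-0.  0.] F [ 0.3  0.1 -3.8] M [-0.07 -0.09 -0.03] gap 0.590 grip 105 j [ 1.28  0.53 -1.31  1.62  0.51  1.4   1.14]
```

Emit:
{"name": "step_arm", "arguments": {
  "commands": [
    [[0, 0, 0.025, 0, 255], [0, 0, 0.025, 0, 255], [0, 0, 0.025, 0, 255], [0, 0, 0, 0, 255], [0, 0, 0, 0, 255]]
  ]
}}

```text
time: 16.32
tcp_pos: [0.5248, -0.2011, 0.1672]
orientation: [-0.0, 0.173, 0.985, -0.0]
force: [0.3, 0.7, -3.3]
finger_gap: 0.589
grip_force: 105.3
```

Run:
```python
from h import *
st()
```

```text
t16.32 tcp [ 0.5248 -0.2011  0.1672] yaw 160.1 tilt [-0. -0.] F [ 0.3  0.7 -3.3] M [ 0.02 -0.1  -0.02] gap 0.589 grip 105 j [ 1.28  0.53 -1.31  1.62  0.52  1.4   1.14]
```

Run:
```python
from h import *
s=grab_frame("side")[:,:,::-1]; t=grab_frame("top")[:,:,::-1]
c=lambda i,u,v,w,h,k:cv2.resize(i[v:v+h,u:u+w],None,fx=k,fy=k,interpolation=cv2.INTER_CUBIC)
cv2.imwrite("pics/c9.png",np.hstack([c(s,258,120,50,60,10),c(cv2.imread("pics/side0.png"),268,120,30,60,10)]))
```

```text
(no output)
```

View pics/c9.png

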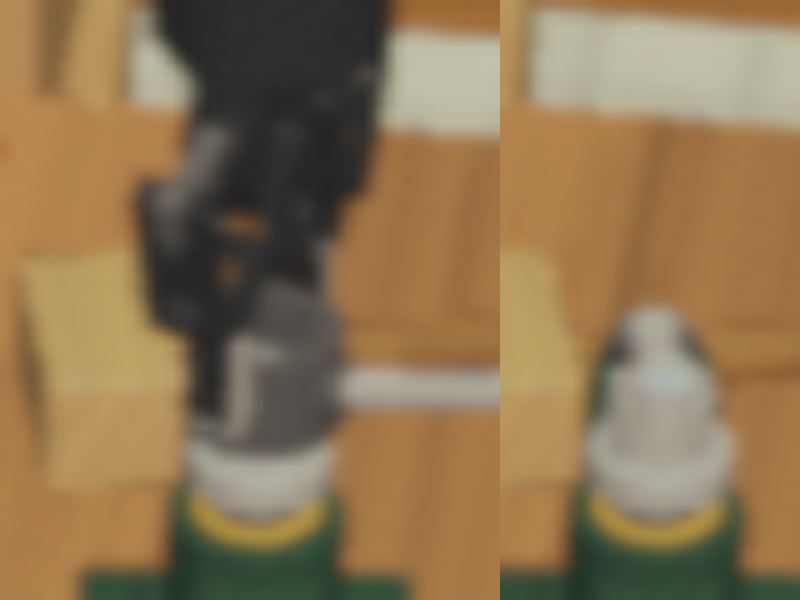

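The hub has slipped over the teeth: in the side view its lower rim (row 452) stands just above the collar's front rim (about row 462). The teeth are no longer visible. Sliding home.

Emit:
{"name": "step_arm", "arguments": {
  "commands": [
    [[0, 0, 0.025, 0, 255], [0, 0, 0.025, 0, 255], [0, 0, 0.025, 0, 255], [0, 0, 0, 0, 255], [0, 0, 0, 0, 255]]
  ]
}}

```text
time: 16.83
tcp_pos: [0.5247, -0.2011, 0.1641]
orientation: [-0.0, 0.173, 0.985, 0.0]
force: [0.6, -0.5, -3.8]
finger_gap: 0.583
grip_force: 105.3
```

Run:
```python
from h import *
st()
```

```text
t16.83 tcp [ 0.5247 -0.2011  0.1641] yaw 160.1 tilt [-0.  0.] F [ 0.6 -0.5 -3.8] M [-0.04 -0.08 -0.01] gap 0.583 grip 105 j [ 1.28  0.53 -1.31  1.62  0.52  1.39  1.13]
```

Emit:
{"name": "step_arm", "arguments": {
  "commands": [
    [[0, 0, 0.025, 0, 255], [0, 0, 0.025, 0, 255], [0, 0, 0.025, 0, 255], [0, 0, 0, 0, 255], [0, 0, 0, 0, 255]]
  ]
}}

```text
time: 17.25
tcp_pos: [0.5247, -0.2011, 0.1611]
orientation: [-0.0, 0.173, 0.985, -0.0]
force: [0.1, -0.7, -4.2]
finger_gap: 0.585
grip_force: 105.3
```

Run:
```python
from h import *
st()
```

```text
t17.25 tcp [ 0.5247 -0.2011  0.1611] yaw 160.1 tilt [-0. -0.] F [ 0.1 -0.7 -4.2] M [-0.03 -0.07  0.02] gap 0.585 grip 105 j [ 1.28  0.53 -1.3   1.63  0.52  1.39  1.13]
```

Emit:
{"name": "step_arm", "arguments": {
  "commands": [
    [[0, 0, 0.025, 0, 255], [0, 0, 0.025, 0, 255], [0, 0, 0.025, 0, 255], [0, 0, 0, 0, 255], [0, 0, 0, 0, 255]]
  ]
}}

```text
time: 17.67
tcp_pos: [0.5247, -0.2011, 0.1581]
orientation: [-0.0, 0.173, 0.985, -0.0]
force: [-0.9, 0.6, -3.5]
finger_gap: 0.585
grip_force: 105.3
```

Emit:
{"name": "step_arm", "arguments": {
  "commands": [
    [[0, 0, 0.025, 0, 255], [0, 0, 0.025, 0, 255], [0, 0, 0, 0, 255], [0, 0, 0, 0, 255]]
  ]
}}

```text
time: 18.0
tcp_pos: [0.5247, -0.2011, 0.1562]
orientation: [-0.0, 0.173, 0.985, -0.0]
force: [-0.3, -0.1, -3.6]
finger_gap: 0.584
grip_force: 105.3
```

Run:
```python
from h import *
st()
```

```text
t18.00 tcp [ 0.5247 -0.2011  0.1562] yaw 160.1 tilt [-0. -0.] F [-0.3 -0.1 -3.6] M [-0.05 -0.08 -0.02] gap 0.584 grip 105 j [ 1.27  0.54 -1.3   1.63  0.53  1.38  1.13]
```

Run:
```python
from h import *
s=grab_frame("side")[:,:,::-1]; cv2.imwrite("pics/s10.png",s)
a=cv2.imread("pics/side0.png");b=cv2.resize(cv2.imread("pics/c9.png")[:,:500],(50,60),interpolation=cv2.INTER_AREA);k=cv2.imread("pics/c7.png")
c7=cv2.resize(k[:,:400],(50,60),interpolation=cv2.INTER_AREA)
g=lambda i:i.astype(int)
print("row init  c7  c9  now  (mean cols 283-287, BGR)")
for r in range(140,178):
    print(r,[g(x).tolist() for x in (a[r,283:288].mean(0),c7[r-120,25:30].mean(0),b[r-120,25:30].mean(0),s[r,283:288].mean(0))])
# bar row at u=303
print([ (r,b[r-120,43:47].mean().astype(int),s[r,301:305].mean().astype(int)) for r in range(150,172)])
```

```text
row init  c7  c9  now  (mean cols 283-287, BGR)
140 [[64, 111, 156], [77, 83, 87], [43, 44, 45], [42, 43, 44]]
141 [[64, 111, 156], [82, 89, 93], [44, 47, 53], [41, 41, 42]]
142 [[65, 112, 157], [85, 92, 97], [45, 51, 59], [43, 44, 44]]
143 [[65, 113, 157], [85, 91, 96], [45, 51, 57], [45, 46, 47]]
144 [[66, 114, 159], [82, 88, 93], [44, 46, 48], [45, 49, 54]]
145 [[66, 114, 159], [80, 87, 91], [42, 43, 44], [46, 54, 63]]
146 [[66, 113, 159], [80, 87, 91], [40, 41, 43], [46, 51, 58]]
147 [[66, 113, 159], [79, 86, 90], [44, 47, 49], [44, 46, 49]]
148 [[67, 114, 160], [79, 85, 89], [57, 61, 65], [41, 42, 44]]
149 [[68, 115, 161], [77, 83, 87], [68, 72, 76], [40, 42, 43]]
150 [[85, 124, 163], [76, 81, 86], [69, 74, 78], [45, 47, 49]]
151 [[111, 140, 165], [78, 84, 90], [69, 73, 77], [58, 62, 66]]
152 [[123, 144, 159], [93, 103, 111], [69, 73, 77], [69, 74, 77]]
153 [[122, 137, 148], [114, 127, 136], [75, 81, 85], [74, 80, 83]]
154 [[122, 134, 142], [123, 135, 143], [91, 99, 103], [93, 101, 104]]
155 [[134, 146, 149], [135, 148, 151], [101, 110, 114], [125, 136, 137]]
156 [[151, 164, 164
[... 1599 characters left out ...]
(153, np.int64(112), np.int64(112)), (154, np.int64(110), np.int64(110)), (155, np.int64(106), np.int64(104)), (156, np.int64(114), np.int64(95)), (157, np.int64(140), np.int64(96)), (158, np.int64(160), np.int64(111)), (159, np.int64(157), np.int64(135)), (160, np.int64(138), np.int64(164)), (161, np.int64(121), np.int64(167)), (162, np.int64(115), np.int64(158)), (163, np.int64(115), np.int64(140)), (164, np.int64(115), np.int64(122)), (165, np.int64(116), np.int64(116)), (166, np.int64(117), np.int64(116)), (167, np.int64(117), np.int64(117)), (168, np.int64(117), np.int64(117)), (169, np.int64(118), np.int64(118)), (170, np.int64(118), np.int64(118)), (171, np.int64(118), np.int64(118))]
```

The pale blob I took for the tip was the far bolt end behind it. The real tip is lower, so the seat is near z 0.183, and the hub is already well down over the teeth. Continue until home is felt.

Emit:
{"name": "step_arm", "arguments": {
  "commands": [
    [[0, 0, 0.025, 0, 255], [0, 0, 0.025, 0, 255], [0, 0, 0, 0, 255], [0, 0, 0, 0, 255]]
  ]
}}

```text
time: 18.38
tcp_pos: [0.525, -0.2012, 0.1557]
orientation: [0.0, 0.173, 0.985, -0.0]
force: [-6.2, -0.2, 11.6]
finger_gap: 0.585
grip_force: 107.1
```

Emit:
{"name": "step_arm", "arguments": {
  "commands": [
    [[0, 0, 0.025, 0, 255], [0, 0, 0.025, 0, 255], [0, 0, 0, 0, 255], [0, 0, 0, 0, 255]]
  ]
}}

```text
time: 18.72
tcp_pos: [0.5251, -0.2012, 0.1556]
orientation: [0.0, 0.173, 0.985, -0.001]
force: [-15.7, 0.2, 30.6]
finger_gap: 0.588
grip_force: 109.4
```

Run:
```python
from h import *
st(); print(proj("side",(.536,-.303,.168)))
```

```text
t18.72 tcp [ 0.5251 -0.2012  0.1556] yaw 160.1 tilt [ 0.    -0.002] F [-15.7   0.2  30.6] M [0.42 3.39 0.04] gap 0.588 grip 109 j [ 1.27  0.54 -1.3   1.63  0.53  1.38  1.13]
[282.51035553 151.6767306 ]
```

Emit:
{"name": "step_arm", "arguments": {
  "commands": [
    [[0, 0, -0.06, 0, 255], [0, 0, 0, 0, 255]]
  ]
}}

```text
time: 18.88
tcp_pos: [0.5254, -0.2013, 0.1557]
orientation: [0.001, 0.173, 0.985, -0.0]
force: [-5.7, 0.3, 12.1]
finger_gap: 0.587
grip_force: 106.9
```

Run:
```python
from h import *
st()
```

```text
t18.88 tcp [ 0.5254 -0.2013  0.1557] yaw 160.1 tilt [ 0.002 -0.001] F [-5.7  0.3 12.1] M [0.19 1.23 0.05] gap 0.587 grip 107 j [ 1.27  0.54 -1.3   1.63  0.53  1.38  1.13]
```

Emit:
{"name": "step_arm", "arguments": {
  "commands": [
    [[0, 0, 0.004, 0.5, 255], [0, 0, 0.004, 0.5, 255], [0, 0, 0.004, 0.5, 255], [0, 0, 0.004, 0.5, 255], [0, 0, 0.004, 0.5, 255]]
  ]
}}

```text
time: 19.3
tcp_pos: [0.5255, -0.2019, 0.1552]
orientation: [0.001, 0.271, 0.963, -0.001]
force: [-4.9, -2.9, 13.5]
finger_gap: 0.584
grip_force: 107.0
```

Run:
```python
from h import *
st()
```

```text
t19.30 tcp [ 0.5255 -0.2019  0.1552] yaw 148.5 tilt [ 0.002 -0.002] F [-4.9 -2.9 13.5] M [-0.4   0.94  0.29] gap 0.584 grip 107 j [ 1.25  0.51 -1.26  1.64  0.5   1.36  0.95]
```

The torque is 0.29 N m and z falls with the turn, so it's engaged. Swing on.

Emit:
{"name": "step_arm", "arguments": {
  "commands": [
    [[0, 0, 0.004, 0.9, 255], [0, 0, 0.007, 0.9, 255], [0, 0, 0.007, 0.9, 255], [0, 0, 0.007, 0.9, 255], [0, 0, 0.007, 0.9, 255], [0, 0, 0.007, 0.9, 255], [0, 0, 0.007, 0.9, 255]]
  ]
}}

```text
time: 19.88
tcp_pos: [0.5246, -0.2031, 0.1533]
orientation: [0.001, 0.504, 0.864, -0.001]
force: [-9.1, -5.2, 14.8]
finger_gap: 0.587
grip_force: 107.4
```

Run:
```python
from h import *
st()
```

```text
t19.88 tcp [ 0.5246 -0.2031  0.1533] yaw 119.5 tilt [-0.    -0.003] F [-9.1 -5.2 14.8] M [-0.97  1.96  0.32] gap 0.587 grip 107 j [ 1.2   0.45 -1.15  1.64  0.43  1.33  0.49]
```

Emit:
{"name": "step_arm", "arguments": {
  "commands": [
    [[0, -0.02, -0.008, 0.9, 255], [0, -0.02, 0.007, 0.9, 255], [0, 0, 0.007, 0.9, 255], [0, 0, 0.007, 0.9, 255], [0, 0, 0.007, 0.9, 255], [0, 0, 0.007, 0.9, 255], [0, 0, 0.007, 0.9, 255]]
  ]
}}

```text
time: 20.47
tcp_pos: [0.5228, -0.2034, 0.1516]
orientation: [0.001, 0.703, 0.711, -0.001]
force: [-9.5, -3.4, 12.6]
finger_gap: 0.586
grip_force: 107.1
```

Run:
```python
from h import *
st()
```

```text
t20.47 tcp [ 0.5228 -0.2034  0.1516] yaw 90.6 tilt [-0.001 -0.002] F [-9.5 -3.4 12.6] M [-0.58  2.01  0.33] gap 0.586 grip 107 j [ 1.14  0.4  -1.06  1.65  0.36  1.31  0.03]
```

Emit:
{"name": "step_arm", "arguments": {
  "commands": [
    [[0, -0.03, 0, 0.9, 255], [0, -0.02, 0.007, 0.9, 255], [0, 0, 0.007, 0.9, 255], [0, 0, 0.007, 0.9, 255], [0, 0, 0.007, 0.9, 255]]
  ]
}}

```text
time: 20.88
tcp_pos: [0.5219, -0.2032, 0.1504]
orientation: [0.002, 0.818, 0.575, -0.0]
force: [-4.0, -6.5, 11.2]
finger_gap: 0.585
grip_force: 106.9
```

Run:
```python
from h import *
st()
```

```text
t20.88 tcp [ 0.5219 -0.2032  0.1504] yaw 70.2 tilt [ 0.001 -0.003] F [-4.  -6.5 11.2] M [-1.13  1.04  4.2 ] gap 0.585 grip 107 j [ 1.1   0.37 -0.99  1.66  0.32  1.29 -0.3 ]
```

Emit:
{"name": "step_arm", "arguments": {
  "commands": [
    [[0, 0, 0, 0.4, 255], [0, 0, 0, 0, 255]]
  ]
}}

```text
time: 21.05
tcp_pos: [0.5222, -0.2025, 0.1505]
orientation: [0.002, 0.826, 0.563, -0.0]
force: [-1.3, -3.8, 8.0]
finger_gap: 0.583
grip_force: 106.4
```

Run:
```python
from h import *
st()
```

```text
t21.05 tcp [ 0.5222 -0.2025  0.1505] yaw 68.6 tilt [ 0.002 -0.003] F [-1.3 -3.8  8. ] M [-0.59  0.41  2.7 ] gap 0.583 grip 106 j [ 1.1   0.37 -0.98  1.66  0.32  1.29 -0.32]
```

The platen has stopped on the board: torque rose to 4.2 N m and z stays constant. Release and rise.

Emit:
{"name": "step_arm", "arguments": {
  "commands": [
    [[0, 0, -0.02, -0.1, 255], [0, 0, 0, 0, 150], [0, 0, 0, 0, 80], [0, 0, 0, 0, 0], [0, 0, 0, 0, 0], [0, 0, 0, 0, 0], [0, 0, 0, 0, 0], [0, 0, 0, 0, 0]]
  ]
}}

```text
time: 21.72
tcp_pos: [0.5213, -0.2018, 0.1503]
orientation: [0.0, 0.825, 0.566, 0.0]
force: [-0.9, -0.8, -0.8]
finger_gap: 1.004
grip_force: 0.0
```

Run:
```python
from h import *
st()
```

```text
t21.72 tcp [ 0.5213 -0.2018  0.1503] yaw 68.9 tilt [ 0. -0.] F [-0.9 -0.8 -0.8] M [ 0.02 -0.04  0.01] gap 1.004 grip 0 j [ 1.1   0.37 -0.99  1.66  0.32  1.29 -0.32]
```

Emit:
{"name": "step_arm", "arguments": {
  "commands": [
    [[0, 0, -0.2, 0, 0], [0, 0, -0.4, 0, 0], [0, 0, -0.6, 0, 0], [0, 0, -0.6, 0, 0], [0, 0, -0.6, 0, 0], [0, 0, -0.6, 0, 0], [0, 0, -0.6, 0, 0], [0, 0, 0, 0, 0], [0, 0, 0, 0, 0]]
  ]
}}

```text
time: 22.47
tcp_pos: [0.522, -0.2017, 0.2959]
orientation: [0.001, 0.825, 0.566, 0.001]
force: [-0.3, -0.0, -0.8]
finger_gap: 1.001
grip_force: 0.0
```

Run:
```python
from h import *
st()
s=grab_frame("side"); t=grab_frame("top")
for n,i in(("side",s),("top",t)):
    m=((i[:,:,0]>150)&(i[:,:,1]<70)&(i[:,:,2]<70)).astype(np.uint8)
    k,_,S,c=cv2.connectedComponentsWithStats(m)
    print(n,[(c[j].round(1).tolist(),int(S[j,4])) for j in range(1,k) if S[j,4]>15])
# predicted knob when seated: underside z = .1505+.032
a=np.radians(69.0)
K=np.array([.522+.115*np.cos(a),-.2015+.115*np.sin(a),.1505+.032+.046])
print(proj("side",K),proj("top",K))
for r in range(156,176):print(r,s[r,283:288].mean(0).astype(int).tolist())
```

```text
t22.47 tcp [ 0.522  -0.2017  0.2959] yaw 68.9 tilt [ 0.002 -0.001] F [-0.3 -0.  -0.8] M [-0.03  0.01  0.05] gap 1.001 grip 0 j [ 1.11  0.29 -1.02  1.43  0.25  1.56 -0.26]
side [([269.4, 172.0], 70), ([301.2, 271.8], 83), ([365.0, 305.5], 96)]
top [([321.2, 199.4], 51), ([252.5, 240.8], 42), ([223.5, 293.1], 39)]
[265.95345652 170.44118815] [323.18670596 196.58866403]
156 [127, 125, 115]
157 [154, 153, 141]
158 [159, 160, 148]
159 [136, 137, 127]
160 [104, 102, 94]
161 [89, 85, 79]
162 [86, 82, 76]
163 [86, 82, 76]
164 [86, 82, 76]
165 [85, 81, 76]
166 [84, 80, 75]
167 [84, 81, 75]
168 [88, 84, 78]
169 [114, 108, 99]
170 [153, 144, 132]
171 [168, 157, 139]
172 [175, 156, 117]
173 [169, 144, 80]
174 [123, 112, 61]
175 [69, 85, 58]
```

```bash
python3 -c "
from workcell import *
print(job_done())"
```

```text
the job is handed in; nothing more can be done
None
```

The lever sits fully home on the press screw and was swung clockwise until the platen stopped on the board. I then let go, lifted the arm clear and handed the job in at about 22.5 s. The hub slid over the teeth on the way down, so no turning was needed to find them.

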